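Find which way the canister cap loosens and hold it off

ROBOT

A 6-joint arm with a two-finger parallel gripper is mounted at the origin on the work surface. World frame = base frame: x ahead of the robot, y to its left, z up, the work surface at z = 0. Lengths are in m, angles in rad, forces in N, time in s.
With the tool pointing down it reaches from about 0.325 to 0.9 m from the base axis. Payload 6.1 kg.
Tool frame: the origin (TCP) lies midway between the tips of the shut fingers; the grasp point (between the pads) lies bot.grip_depth behind it (bot.grip_depth is the distance from the TCP to the grasp point, in m); z points along the fingers, y is the line along which they close (so a half turn about z gives the same grasp; the last joint's range is limited). The gripper opens to 85 mm and grips with 20 to 120 N. Pads are 22 mm wide; open, the fingers measure 114 mm over their backs; the gripper's body (76 mm by 85 mm) begins 54 mm behind the grasp point. The pads swing forward as they close: fully open they stand 13 mm farther back than shut.
Start: joints at [-1.386, 0.22, 1.526, -0, 1.395, -0.126], TCP at [0.191, -0.595, 0.231] pointing down, gripper open.
Joint ranges: [-2.98, 2.98], [-0.91, 2.08], [0.09, 2.57], [-1.24, 4.39], [0.2, 2.65], [-2.68, 2.68]. Speed limits (rad/s): [2.57, 2.57, 3.01, 3.14, 3.14, 3.14].

INTERFACE

Orientations are given as a rotation vector (axis times angle).
In Python, from station import bot gives the robot as it stands.
- The arm moves only by the shell command python3 -m creep 'ROWS' [OPENING] [FORCE]. ROWS is text: rows parted by semicolons, each of 6 numbers parted by spaces: the shift along the tool's x, y, z in m, then the turn, a rotation vector about the tool's x, y, z in degrees. A call has 1 to 20 rows; each row shifts and turns the commanded pose from where the row before left it, along the tool's axes as they then stand; what a row does not reach is not made up. A row lasts 1/10 s, in which the tool goes at most 50 mm and 8.59 degrees, less where a joint would pass 70% of its speed; a pose out of reach is approached as far as the arm can. A call is refused whole if a number of a shift passes 0.05 or a number of a turn 8.59, either way. A call with a gripper value outside its range is refused whole. OPENING is the finger opening in m, from 0 to 0.0854, set as the call begins (- or left out, the last holds). The fingers move at their own pace and stop on an object; FORCE is the grip in N (left out, the last holds). Time passes only in rows, so rows that do not move let the fingers close. It gives the time, the measured TCP pose, the force, the opening and the grip force at its end, in the units of the state.
- bot.sense(): the state, without advancing time (a new reading comes with each control period).
- bot.grab_frame(name): name is "side" or "top" or "wrist"; returns the picture (384x512x3 uint8, blue, green, red); there is no depth.
- bot.camera_params(name): a dict with "fx", "fy", "cx", "cy" (pixels), "world_from_camera" (4x4, takes a point from camera to world coordinates); the wrist camera has in their place "hand_eye" (4x4, takes a point from camera to tool coordinates, whose origin is the TCP and whose axes are the flange's). Camera axes: x right, y up, looking along -z (the intrinsics and any distortion apply to the point x, -y, -z); pixel columns grow to the right and rows downward; lengths in m; the calibration is good to about 2 mm. A picture is of the moment at which its call begins: read the wrist's pose just before it. camera_params takes no time and is no camera call.
- bot.close_job(): hands the job in; it is judged then, once.
The state is a dict: "time_s": time; "q": joint angles; "dq": joint speeds; "tau": joint torques, N m; "ee_pos": TCP position; "ee_rot": TCP orientation; "force": force on the tool from outside, world axes, zero at the start; "torque": the same for the moment, N m; "opening": finger opening in m; "finger_force": force on a finger pad.
Only numpy, scipy, OpenCV 4.12 (cv2) and the standard library are available. Lean on these libraries where they do the work, as an engineer would, in place of code of your own. Each camera call takes 0.05 s, during which the arm holds its last target. There are 200 camera calls.

TASK

The canister with the blue cap has a short twist thread, and nobody remembers whether it loosens clockwise or anticlockwise: try the blue cap both ways until you find the way it gives, and lift it off. Carry it upright over to the small glass bowl and finish still holding it in the gripper, still and level above the middle of the bowl and clear of it, so that clinging grains drop inside. Leave the white cap on its canister and do not shift the bowl, the red cup or the white salt jar.

Things in the scene. Friction and masses are not known exactly. Their poses are not given: they have to be found in the camera images.
- blue_cap_mid (a point): Centre of the blue fluted plastic twist cap, an upright cylinder 52 mm across, 36 mm high, about 70 g: on its axis, half-way up. z points up out of its top; x follows the white pointer line on the top, so its yaw shows how far the cap has turned. It starts fully closed, with its x along the holder's x within 2 degrees.
- blue_cap: The same cap; origin: centre of its lower edge. A plug 24 mm across goes 12 mm below it into the mouth, with a lug caught under a hidden ledge. In its one loosening direction it turns easily by 60 degrees to an end stop, where it lifts straight out; the other way it stops within 6 degrees. The direction varies between starts and cannot be seen. Pulled up before the end stop, it jams.
- white_cap_mid (a point): Centre of the other canister's cap: the same, but white with a black pointer line, 150 mm from the blue one along the holder. It must stay on. Which canister carries which cap varies.
- holder: Dark wooden base 120 x 280 x 30 mm screwed to the counter; two steel canisters 82 mm across stand fixed in it at y = +75 and -75 mm. Their shoulders end 92 mm and their mouths, where the caps' lower edges rest, 112 mm above the counter (necks 47 mm across), so fingertips may reach 15 mm below a cap's lower edge. Origin: centre of its underside; z up.
- bowl: Small clear glass bowl, 120 mm across the rim, 50 mm high, standing loose on the counter. Origin: centre of its underside; z up.
- cup: Red ceramic cup, 76 mm across, 85 mm high; bystander. Origin: centre of its underside.
- salt_jar: White ceramic salt jar, 70 mm across, 120 mm high; bystander. Origin: centre of its underside.
There are look-alikes about, which are no part of the job. What is shaped like the blue_cap but yellow is not meant.

How it is judged:
On the way, in this order (a step that is already met when the one before it is completed fails the run):
1. the blue cap is turned loose: more than 0.8 rad from square with the holder, still seated on its canister (angle between the x axis of blue_cap_mid and the x axis of holder, either way round above 0.8 rad and height (world z) of blue_cap_mid below 0.142 m), for 0.05 s.
2. the blue cap is lifted clear of its canister, held by the fingers (height (world z) of blue_cap_mid above 0.15 m and contact force between the fingers and blue_cap above 0.5 N), for 0.1 s.
At the end, for the whole second after the job is handed in: The fingers hold the blue cap at rest (under 30 mm/s), upright within 0.3 rad, its centre within 35 mm of the bowl's axis seen from above and 90 to 350 mm above the counter, not touching the bowl; the white cap is still seated on its canister and the bowl stands upright within 30 mm of its start (horizontal distance between blue_cap_mid and bowl below 0.035 m and height (world z) of blue_cap_mid between 0.09 and 0.35 m and angle between blue_cap_mid's own z axis and vertical below 0.3 rad and contact force between the fingers and blue_cap above 0.5 N and contact force between blue_cap and bowl below 0.1 N and linear speed of blue_cap below 0.03 m/s and height (world z) of white_cap_mid between 0.12 and 0.138 m and distance of white_cap_mid from where it was at the start of the episode below 0.012 m and distance of bowl from where it was at the start of the episode below 0.03 m and angle between bowl's own z axis and vertical below 0.1 rad); the arm keeps its last pose, push and grip.
It fails at once if the white cap is taken off or pushed off (distance of white_cap_mid from where it was at the start of the episode above 0.02 m).
It fails at once if the bowl is shifted more than 30 mm (distance of bowl from where it was at the start of the episode above 0.03 m).
It fails at once if the cup or the salt jar is shifted more than 30 mm (distance of any of cup, salt_jar from where it was at the start of the episode above 0.03 m).
It fails at once if the blue cap is tipped over (angle between blue_cap_mid's own z axis and vertical above 0.6 rad).
It also fails if it takes over 45 s, if anything falls off the work surface, if the arm or the gripper's body presses on something with over 40 N, if the wrist force passes 120 N, or if a joint passes its speed limit or range.

## Working session

There is one attempt and no reset: what is moved stays moved. The work goes in short steps, Python scripts to look and compute and a shell command to move; the robot and the scene stay as the last step left them, time stands still between calls to the robot, and variables do not carry over. Pictures are saved under pics/ and viewed, at most 10 in all, crops included, and the job is handed in when it is done.

```bash
mkdir -p pics; python3 - <<'E'
from station import bot
import cv2,numpy as np
for n in("top","side"):
    cv2.imwrite(f"pics/{n}0.png",cv2.resize(bot.grab_frame(n),(800,600),interpolation=cv2.INTER_CUBIC))
    p=bot.camera_params(n);print(n,{k:(np.round(v,3).tolist() if k=="world_from_camera" else v) for k,v in p.items()})
s=bot.sense();print(s,bot.grip_depth)
E
```

```text
top {'fx': 472.5052152441155, 'fy': 472.5052152441155, 'cx': 256.6543202676052, 'cy': 190.7395310165765, 'world_from_camera': [[-0.027, 0.998, -0.048, 0.487], [-1.0, -0.027, -0.002, 0.086], [-0.003, 0.048, 0.999, 1.556], [0.0, 0.0, 0.0, 1.0]]}
side {'fx': 389.11798126819093, 'fy': 389.11798126819093, 'cx': 259.90113242705957, 'cy': 196.09992279198318, 'world_from_camera': [[-0.842, 0.315, -0.438, 0.154], [-0.54, -0.486, 0.687, 0.789], [0.004, 0.815, 0.58, 0.678], [0.0, 0.0, 0.0, 1.0]]}
{'time_s': 0.1, 'q': array([-1.38607778e+00,  2.21138351e-01,  1.52749969e+00, -8.01164885e-06,
        1.39469509e+00, -1.26091894e-01]), 'dq': array([ 0.00027931, -0.00123014, -0.0014964 ,  0.00164448,  0.00082331,
       -0.00076621]), 'tau': array([ 8.24212348e-04, -4.98243856e+01, -3.90548265e+01, -3.33954094e-04,
        5.56344021e-03, -2.09274918e-05]), 'ee_pos': array([ 0.19104211, -0.5945163 ,  0.23031257]), 'ee_rot': array([-3.10201410e+00, -4.85990066e-01,  9.24609814e-05]), 'force': array([0.24781549, 1.25267682, 0.41510388]), 'torque': array([0.02154773, 0.00542123, 0.00020454]), 'finger_force': 0.0, 'opening': 0.08554595552228175} 0.0187
```

View pics/top0.png

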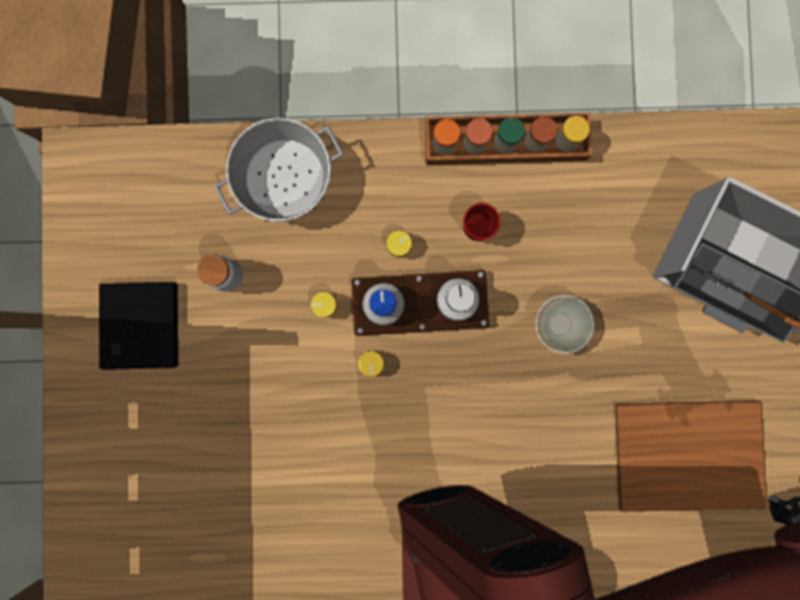

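View pics/side0.png

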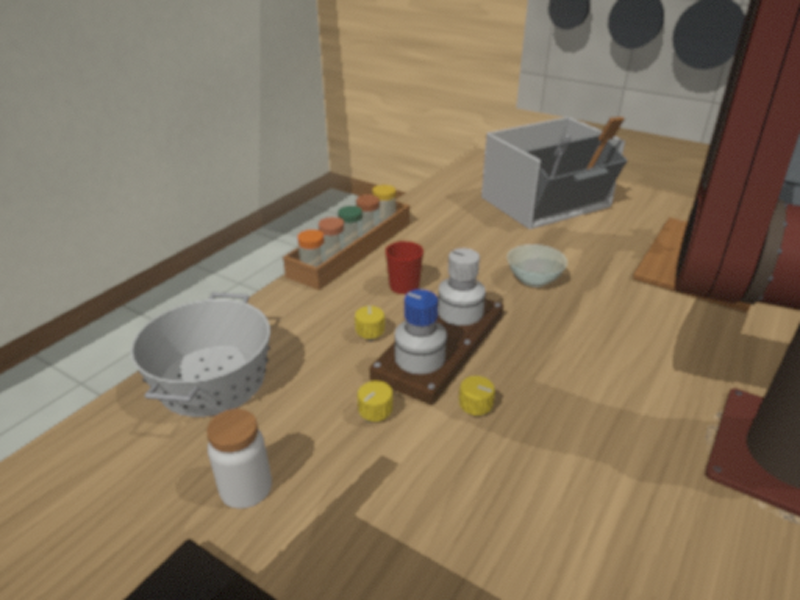

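The top view shows blue at (383,302) on its canister. The white cap is at (460,298), the bowl at (565,324), the cup at (481,221) and the salt jar at (215,270). The yellow caps at (399,243), (323,304) and (371,364) are look-alikes standing on the counter. The target is the blue one, on a canister next to the white cap.

```bash
cat > h.py <<'E'
import numpy as np,cv2
from station import bot
from scipy.spatial.transform import Rotation as R
def w(n,u,v,z):  # u,v native px
    p=bot.camera_params(n);T=p["world_from_camera"]
    d=T[:3,:3]@np.array([(u-p["cx"])/p["fx"],-(v-p["cy"])/p["fy"],-1]);o=T[:3,3]
    return (o+d*(z-o[2])/d[2])[:2]
E
python3 - <<'E'
from h import *
k=.64
f=lambda a,b,z:np.round(w("top",a*k,b*k,z),3)
for n,a,b,z in [("blue",383,302,.148),("white",460,298,.148),("bowl",565,324,.05),("cup",481,221,.085),("jar",213,270,.12),("c1",357,282,.03),("c2",480,274,.03),("c3",487,322,.03),("c4",361,330,.03)]: print(n,f(a,b,z))
g=lambda a,b,z:np.round(w("side",a*k,b*k,z),3)
print("side",g(421,299,.148),g(464,257,.148),g(537,258,.05))
im=bot.grab_frame("top")[165:225,215:325]
cv2.imwrite("pics/c0.png",cv2.resize(im,None,fx=7,fy=7,interpolation=cv2.INTER_CUBIC))
E
```

```text
blue [0.548 0.123]
white [ 0.551 -0.024]
bowl [ 0.497 -0.243]
cup [ 0.708 -0.075]
jar [0.621 0.454]
c1 [0.596 0.179]
c2 [ 0.605 -0.076]
c3 [ 0.506 -0.087]
c4 [0.496 0.174]
side [0.545 0.132] [ 0.549 -0.015] [ 0.497 -0.24 ]
```

View pics/c0.png

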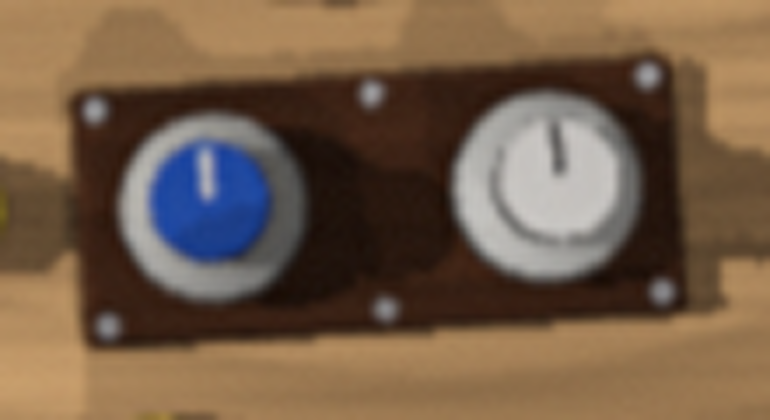

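The crop confirms it: the blue cap at crop (209,201) sits on its canister with the white pointer square to the holder. The white cap is at (558,180). I'll move to hover over the blue one.

```bash
M='0.033 -0.034 -0.003 0 0 0'; python3 -m creep '0.033 -0.034 -0.003 0 0 0;0.033 -0.034 -0.003 0 0 0;0.033 -0.034 -0.003 0 0 0;0.033 -0.034 -0.003 0 0 0;0.033 -0.034 -0.003 0 0 0;0.033 -0.034 -0.003 0 0 0;0.033 -0.034 -0.003 0 0 0;0.033 -0.034 -0.003 0 0 0;0.033 -0.034 -0.003 0 0 0;0.033 -0.034 -0.003 0 0 0;0.033 -0.034 -0.003 0 0 0;0.033 -0.034 -0.003 0 0 0;0.033 -0.034 -0.003 0 0 0;0.033 -0.034 -0.003 0 0 0;0.033 -0.034 -0.003 0 0 0;0.033 -0.034 -0.003 0 0 0;0.033 -0.034 -0.003 0 0 0;0 0 0 0 0 0' 0.085 60
python3 -m creep '0 0 0 0 0 -8;0 0 0 0 0 -8;0 0 0 0 0 -8;0 0 0 0 0 -8;0 0 0 0 0 -8;0 0 0 0 0 -8;0 0 0 0 0 -8;0 0 0 0 0 -8;0 0 0 0 0 -8;0 0 0 0 0 0;0 0 0 0 0 0'
python3 - <<'E'
from h import *
s=bot.sense();print(np.round(s["q"],3))
cv2.imwrite("pics/w1.png",cv2.resize(bot.grab_frame("wrist"),(800,600)))
p=bot.camera_params("wrist");print(p)
E
```

```text
time_s: 1.95
ee_pos: [0.5496, 0.1317, 0.2817]
ee_rot: [-3.101, -0.494, -0.0]
force: [-0.0, -0.3, -0.5]
opening: 0.0852
finger_force: 0.0
time_s: 3.05
ee_pos: [0.5483, 0.1264, 0.2821]
ee_rot: [-2.23, -2.213, 0.001]
force: [-0.9, -0.5, 0.3]
opening: 0.0853
finger_force: 0.0
[ 0.086  0.042  1.627 -0.     1.472  0.094]
{'fx': 287.4157625460762, 'fy': 287.4157625460762, 'cx': 260.0093442315614, 'cy': 189.0308719763169, 'hand_eye': array([[ 6.32770550e-04,  9.63489637e-01,  2.67744875e-01,
         6.73591871e-02],
       [ 9.99999465e-01, -3.90644868e-04, -9.57582960e-04,
        -8.16442677e-04],
       [-8.18028097e-04,  2.67745338e-01, -9.63489369e-01,
        -1.41336640e-01],
       [ 0.00000000e+00,  0.00000000e+00,  0.00000000e+00,
         1.00000000e+00]])}
```

View pics/w1.png

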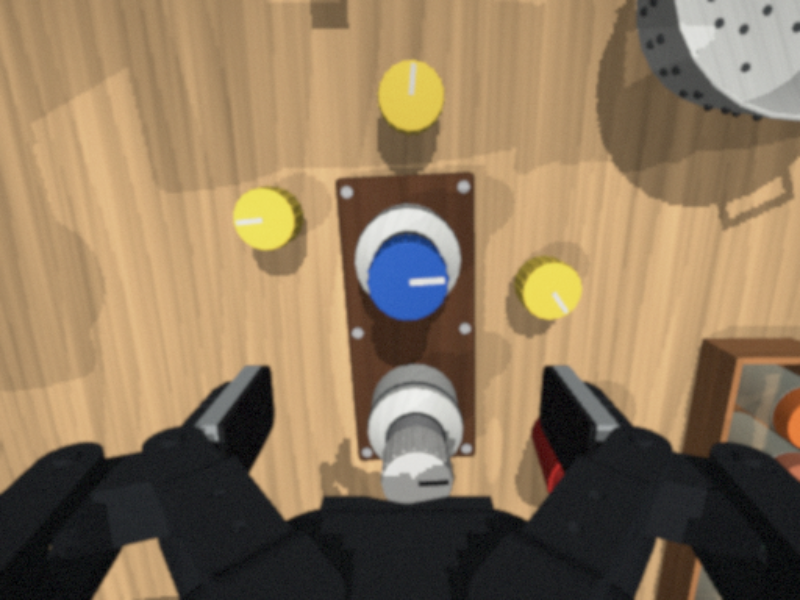

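The wrist view shows the blue cap top at (408,282), its pointer towards image right, and white below it at (417,478).

```bash
python3 - <<'E'
from h import *
s=bot.sense();p=bot.camera_params("wrist");H=p["hand_eye"];Rt=R.from_rotvec(s["ee_rot"]).as_matrix()
def ww(a,b,z):
    u,v=a*.64,b*.64
    d=Rt@H[:3,:3]@np.array([(u-p["cx"])/p["fx"],-(v-p["cy"])/p["fy"],-1]);o=Rt@H[:3,3]+s["ee_pos"]
    return o+d*(z-o[2])/d[2]
for a,b,z in[(408,282,.148),(417,478,.148),(347,192,.03),(465,449,.03),(464,187,.03),(367,453,.03)]:
    P=ww(a,b,z);print(np.round(P,4),"tool shift",np.round(Rt.T@(P-s["ee_pos"]),4))
E
```

```text
[0.5488 0.126  0.148 ] tool shift [-0.0004  0.0005  0.1342]
[ 0.5545 -0.0189  0.148 ] tool shift [-0.1453  0.0073  0.1342]
[0.4975 0.1765 0.03  ] tool shift [ 0.0497 -0.0511  0.2522]
[ 0.6055 -0.0762  0.03  ] tool shift [-0.2022  0.0587  0.2522]
[0.5973 0.18   0.03  ] tool shift [0.0539 0.0487 0.2521]
[ 0.5069 -0.0802  0.03  ] tool shift [-0.2069 -0.0399  0.2522]
```

```bash
python3 -m creep '0 0 0.03 0 0 0;0 0 0.03 0 0 0;0 0 0.03 0 0 0;0 0 0.03 0 0 0;0 0 0.02 0 0 0;0 0 0.015 0 0 0;0 0 0.01 0 0 0;0 0 0.01 0 0 0;0 0 0 0 0 0;0 0 0 0 0 0'
python3 -m creep '0 0 0 0 0 0;0 0 0 0 0 0;0 0 0 0 0 0;0 0 0 0 0 0;0 0 0 0 0 0;0 0 0 0 0 0;0 0 0 0 0 0;0 0 0 0 0 0;0 0 0 0 0 0;0 0 0 0 0 0' 0.04 50
```

```text
time_s: 4.1
ee_pos: [0.549, 0.1269, 0.1079]
ee_rot: [2.225, 2.217, 0.001]
force: [0.8, 0.1, 0.3]
opening: 0.0849
finger_force: 0.0
time_s: 5.1
ee_pos: [0.5492, 0.1269, 0.1084]
ee_rot: [2.224, 2.217, 0.002]
force: [-0.6, 0.1, 6.1]
opening: 0.051
finger_force: 52.1
```

```bash
python3 -m creep '0 0 0 0 0 -3;0 0 0 0 0 -3;0 0 0 0 0 -3;0 0 0 0 0 -3;0 0 0 0 0 0;0 0 0 0 0 0'; python3 - <<'E'
from h import *
s=bot.sense();print(s["torque"],s["q"][5],s["tau"][5])
E
```

```text
time_s: 5.7
ee_pos: [0.5493, 0.127, 0.1084]
ee_rot: [1.98, 2.437, 0.002]
force: [-0.1, 2.0, 5.9]
opening: 0.0508
finger_force: 52.1
[0.05573744 0.11516781 0.02949486] -0.11906230514815198 0.01015357905998826
```

Moment about z is only 0.03 Nm after 12° anticlockwise, with no stop felt, so this looks like the loosening way. I'll carry on towards the end stop.

```bash
python3 -m creep '0 0 0 0 0 -4;0 0 0 0 0 -4;0 0 0 0 0 -4;0 0 0 0 0 -4;0 0 0 0 0 -4;0 0 0 0 0 -4;0 0 0 0 0 -4;0 0 0 0 0 -4;0 0 0 0 0 -4;0 0 0 0 0 -4;0 0 0 0 0 0;0 0 0 0 0 0'; python3 - <<'E'
from h import *
s=bot.sense();print(s["torque"],s["q"][5])
E
python3 -m creep '0 0 0 0 0 -3;0 0 0 0 0 -3;0 0 0 0 0 -3;0 0 0 0 0 -3;0 0 0 0 0 0;0 0 0 0 0 0'; python3 - <<'E'
from h import *
s=bot.sense();print(s["torque"],s["q"][5])
cv2.imwrite("pics/t2.png",cv2.resize(np.hstack([bot.grab_frame("top")[150:240,200:320],bot.grab_frame("side")[150:240,220:340]]),(800,300)))
E
```

```text
time_s: 6.9
ee_pos: [0.5494, 0.1269, 0.1084]
ee_rot: [1.027, 2.967, 0.001]
force: [-0.6, 0.6, 4.6]
opening: 0.0509
finger_force: 52.1
[-0.01517291  0.10490053  0.08042922] -0.8172368037545709
time_s: 7.5
ee_pos: [0.5487, 0.1271, 0.1083]
ee_rot: [0.714, 3.059, 0.001]
force: [-2.6, 0.1, 7.8]
opening: 0.0511
finger_force: 52.4
[ 0.04623399  0.46107407 -0.72067883] -1.0253435072279093
```

View pics/t2.png

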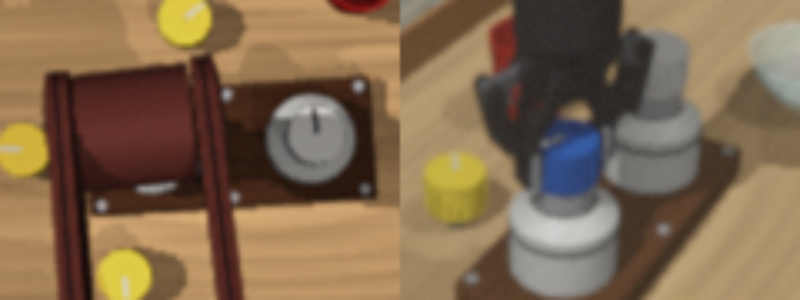

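A moment of −0.72 Nm at about 62° means the end stop. The side crop shows the cap gripped and still seated. I'll lift gently.

```bash
python3 -m creep '0 0 -0.003 0 0 0;0 0 -0.004 0 0 0;0 0 -0.004 0 0 0;0 0 -0.004 0 0 0;0 0 0 0 0 0;0 0 0 0 0 0'
```

```text
time_s: 8.2
ee_pos: [0.5486, 0.1269, 0.1227]
ee_rot: [0.711, 3.06, 0.0]
force: [0.1, 0.1, -0.6]
opening: 0.0508
finger_force: 58.6
```

```bash
python3 -m creep '0 0 -0.01 0 0 0;0 0 -0.02 0 0 0;0 0 -0.02 0 0 0;0 0 -0.02 0 0 0;0 0 -0.02 0 0 0;0 0 -0.01 0 0 0;0 0 0 0 0 0;0 0 0 0 0 0'
python3 -m creep '-0.003 -0.01 0 0 0 0;-0.007 -0.02 0 0 0 0;-0.007 -0.021 0 0 0 0;-0.007 -0.021 0 0 0 0;-0.007 -0.021 0 0 0 0;-0.007 -0.021 0 0 0 0;-0.007 -0.021 0 0 0 0;-0.007 -0.021 0 0 0 0;-0.007 -0.021 0 0 0 0;-0.007 -0.021 0 0 0 0;-0.007 -0.021 0 0 0 0;-0.007 -0.021 0 0 0 0;-0.007 -0.021 0 0 0 0;-0.007 -0.021 0 0 0 0;-0.007 -0.021 0 0 0 0;-0.007 -0.021 0 0 0 0;-0.007 -0.021 0 0 0 0;-0.005 -0.012 0 0 0 0;0 0 0 0 0 0;0 0 0 0 0 0'
python3 -m creep '0 0 0 0 0 0;0 0 0 0 0 0;0 0 0 0 0 0'
python3 - <<'E'
from h import *
cv2.imwrite("pics/w3.png",cv2.resize(np.hstack([bot.grab_frame("wrist"),bot.grab_frame("side")]),(800,300)))
E
```

```text
time_s: 9.0
ee_pos: [0.5482, 0.1268, 0.2219]
ee_rot: [-0.712, -3.059, 0.0]
force: [0.0, 0.4, -0.2]
opening: 0.0512
finger_force: 58.7
time_s: 11.0
ee_pos: [0.4982, -0.2461, 0.2216]
ee_rot: [-0.713, -3.059, -0.002]
force: [0.9, -0.0, -1.6]
opening: 0.0508
finger_force: 58.7
time_s: 11.3
ee_pos: [0.4988, -0.2458, 0.2223]
ee_rot: [0.71, 3.06, 0.0]
force: [-0.2, -0.6, -1.4]
opening: 0.0513
finger_force: 58.7
```

View pics/w3.png

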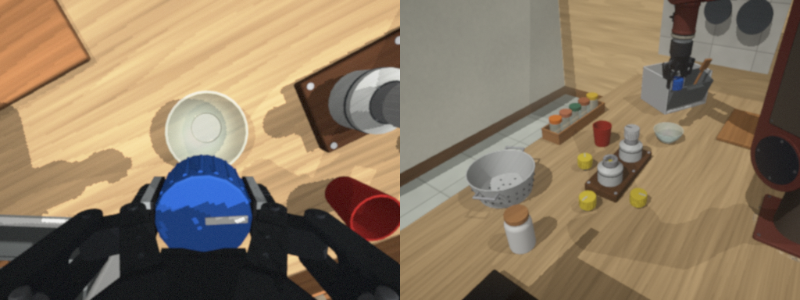

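The cap is held upright, and the bowl rim is at (206,131) in the wrist half of the picture. I'll do a quick check of the offset before handing in.

```bash
python3 - <<'E'
from h import *
s=bot.sense();p=bot.camera_params("wrist");H=p["hand_eye"];Rt=R.from_rotvec(s["ee_rot"]).as_matrix()
d=Rt@H[:3,:3]@np.array([(206*1.28-p["cx"])/p["fx"],-(131*1.28-p["cy"])/p["fy"],-1]);o=Rt@H[:3,3]+s["ee_pos"]
P=o+d*(.05-o[2])/d[2];e=np.linalg.norm((P-s["ee_pos"])[:2]);print(P,e)
if e<.015: print(bot.close_job())
E
```

```text
[ 0.49532931 -0.24047724  0.05      ] 0.0065102015855858265
the job is handed in; nothing more can be done
None
```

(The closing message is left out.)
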